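# Index the drilling sled and bolt it fast

### The job

Slide the work sled by its upright knob until the punch mark on the steel block sits right under the drill tip. Then shoot the barrel bolt across into the eye of the sled, find by feel where the notch of the keeper plate is, and turn the bolt handle fully down into that notch, so that the sled is locked. Do not push against the drill bit, and leave the grease tin, the tape measure and the orange jar where they stand.

Things in the scene. Friction and masses are not known exactly. Their poses are not given: they have to be found in the camera images.
- fixture: Grey drilling fixture fixed to the bench, base plate 315 x 185 x 10 mm. Origin on the bench top, under the bolt's axis; x runs along the bolt (the way it is shot, away from the robot), y along the sled's travel (to the left), z up; all 'fixture' coordinates are in this frame. Bolt axis: y 0, z 45 mm. Steel saddles round the bolt at x -95 and 11 mm, up to z 59 mm.
- sled (a joint): Aluminium work sled, slides along the fixture's y; m, positive towards +y, -0.03 to 0.08. At 0 the punch mark is under the drill tip and the sled's eye is in line with the bolt. Stays where left; dry friction about 4 N.
- sled_knob (a point): Centre of the sled's upright black knob, 22 mm diameter, 32 mm high (z 46 to 78 mm), rigid on the sled at fixture x 51 mm, y 95 mm + sled value, z 62 mm; its stalk stands on a tongue whose top is z 28 mm.
- punch_mark (a point): Punch dot at the middle of a scribed cross on the top of the steel block (45 x 60 x 28 mm) clamped on the sled; fixture x 105 mm, y = sled value, z 56 mm.
- drill_tip (a point): Tip of the fixed drill bit, pointing down 14 mm above the block; fixture x 105, y 0, z 70 mm. Its chuck (32 mm diameter), arm and column stand over it and behind it, fixture x 89 to 184 mm, y -16 to 16 mm, up to z 170 mm.
- drill: The fixed 10 mm twist drill, 100 mm long, upright in its chuck; origin at mid-length.
- bolt (a joint): Travel of the bolt along the fixture's x; m, 0 = drawn back, 0.064 = stop. Stays where left; dry friction about 3 N. Its nose meets the eye at about 0.023 and is blocked there unless the sled is in line; at 0.035 and more it is well inside. The notch is NOT at the stop.
- handle (a joint): Turn of the bolt handle about the bolt's axis; rad, 0 = upright, positive turns it down to the fixture's -y side, 1.571 = fully down (level), least -0.3. Stays where left; about 1.2 N at the knob turns it. Its stem is 9 mm thick. A keeper plate stops it at about 0.7 rad everywhere but at the notch; off the notch it is stopped hard on the plate's edge, at the notch it goes on down.
- bolt_knob (a point): Centre of the black knob of the bolt handle, 16 mm diameter, 25 mm long along the handle, 70 mm from the bolt's axis. In the fixture frame x = -75 mm + bolt value, y = -70 mm * sin(handle), z = 45 mm + 70 mm * cos(handle).
- grease_tin: Small turquoise tin with a grey lid, 60 mm diameter, 62 mm high, loose, standing to the near right of the fixture. Origin under its middle.
- tape_measure: Yellow tape measure 37 x 74 x 64 mm, loose, standing to the far left of the fixture. Origin under its middle.
- orange_jar: Orange jar with a grey lid, 66 mm diameter, 94 mm high, loose, standing behind the fixture. Origin under its middle.
- sled_eye (a point): Centre of the opening in the sled's eye, a dark steel block on the sled's near edge (fixture x 28 to 50 mm, top z 66 mm). The opening is 15 mm wide, for the 12 mm round-nosed bolt; fixture x 39 mm, y = sled value, z 45 mm.
- keeper_zone (a point): Point on the fixture (x -28, y -27, z 65 mm), not the notch itself: middle of the stretch in which the notch may lie. The steel keeper plate, 10 mm thick (fixture y -22 to -32, top edge z 65 mm), has one notch, 14 mm wide, open at the top. It is set differently each time and not measured: the notch is where the bolt reads 0.037 to 0.057. Its foot, to y -54, is up to z 17 mm high.

How it is judged:
By the outcome, as a careful person would: the job done as asked, in the order asked, and still so for the second after the job is handed in, with the robot touching nothing.
It also fails if it takes over 67 s, if anything falls off the work surface, if the arm or the gripper's body presses on something with over 40 N, if the wrist force passes 120 N, or if a joint passes its speed limit or range.

### The arm

A 6-joint arm with a two-finger parallel gripper is mounted at the origin on a cart in front of the work surface, level with it; the furniture and walls round the work are solid. World frame = base frame: x ahead of the robot, y to its left, z up, the work surface at z = 0. Lengths are in mm, angles in rad, forces in N, time in s.
With the tool pointing down it reaches from about 350 to 975 mm from the base axis. Payload 7.1 kg.
Tool frame: the origin (TCP) lies on the front face of the gripper's body, between the roots of the fingers; the fingertips stand 80 mm ahead of it and the grasp point (between the pads) lies 61 mm ahead of it; z points along the fingers, y is the line along which they close (so a half turn about z gives the same grasp; the last joint's range is limited). The gripper opens to 88 mm and grips with 3 to 60 N. Pads are 20 mm wide; open, the fingers measure 115 mm over their backs; the gripper's body (75 mm by 178 mm) begins 61 mm behind the grasp point.
Start: joints at [-1.166, 0.423, 1.63, -0, 1.089, -0.019], TCP at [257.032, -569.684, 302.675] pointing down, gripper open.
Joint ranges: [-3, 3], [-0.9, 2.11], [0.09, 2.58], [-1.31, 4.45], [0.11, 2.69], [-2.54, 2.54]. Speed limits (rad/s): [2.39, 2.39, 3.01, 3.14, 3.14, 3.14].

### API

Orientations are given as a rotation vector (axis times angle).
In Python, from workcell import readout, vision, close_job gives the robot as it stands.
- The arm moves only by the tool servo_tool, never from a script. Its argument "plan" is a list that holds one entry, the list of rows, each a list of 7 numbers: the gripper command: -1 is fully open, 1 is shut, values between are in proportion, then the shift along the world's x, y, z in units of 40 mm (1.0 is 40 mm), then the turn, a rotation vector about the world's x, y, z in units of 5 degrees (1.0 is 5 degrees). A call has 1 to 5 rows; each row shifts and turns the commanded pose from where the row before left it; what a row does not reach is not made up. A row lasts 1/12 s, in which the tool goes at most 41.7 mm and 7.16 degrees, less where a joint would pass 70% of its speed; a pose out of reach is approached as far as the arm can. A call is refused whole if a number of a shift passes 1 or a number of a turn 1, either way. A call with a gripper value outside its range is refused whole. The fingers move at their own pace and stop on an object; the grip force is fixed at half the most. Time passes only in rows, so rows that do not move let the fingers close. It gives the time, the measured TCP pose, the force, the opening and the grip force at its end, in the units of the state.
- readout.get_obs(): the state, without advancing time (a new reading comes with each control period).
- vision.get_image(name): name is "scene" or "top" or "wrist"; returns the picture (400x640x3 uint8, red, green, blue); there is no depth.
- vision.camera_params(name): a dict with "fx", "fy", "cx", "cy" (pixels), "rvec" (rotation vector, rad) and "tvec" (3), from world to camera coordinates, as OpenCV has them; the wrist camera has in their place "hand_eye" (4x4, takes a point from camera to tool coordinates, whose origin is the TCP and whose axes are the flange's). Camera axes: x right, y down, z forward; pixel columns grow to the right and rows downward; lengths in mm; the calibration is good to about 2 mm. A picture is of the moment at which its call begins: read the wrist's pose just before it. camera_params takes no time and is no camera call.
- close_job(): hands the job in; it is judged then, once.
The state is a dict: "t": time; "qpos": joint angles; "qvel": joint speeds; "joint_torque": joint torques, N m; "ee_pos": TCP position; "orientation": TCP orientation; "ft_force": force on the tool from outside, world axes, zero at the start; "moment": the same for the moment, N m; "width": finger opening in mm; "grasp_force": force on a finger pad.
Only numpy, scipy, OpenCV 4.12 (cv2) and the standard library are available. Lean on these libraries where they do the work, as an engineer would, in place of code of your own. Each camera call takes 0.05 s, during which the arm holds its last target. There are 200 camera calls.

## Working session

There is one attempt and no reset: what is moved stays moved. The work goes in short steps, Python scripts to look and compute and a tool call to move; the robot and the scene stay as the last step left them, time stands still between calls to the robot, and variables do not carry over. Pictures are saved under pics/ and viewed, at most 10 in all, crops included, and the job is handed in when it is done.

Besides the shell and the picture viewer there is one more tool, called after ">>>" by a JSON object that holds its "op" and its "data". servo_tool: Moves the arm, as the interface text tells. Its arguments: {"type":"object","properties":{"plan":{"type":"array"}},"required":["plan"]}

```bash
mkdir -p pics
cat > h.py <<'E'
import numpy as np,cv2
from scipy.spatial.transform import Rotation as R
from workcell import readout,vision
def snap(n,f):
    im=vision.get_image(n); cv2.imwrite('pics/'+f,im[:,:,::-1]); return im
def ray(n,u,v,obs=None):
    p=vision.camera_params(n); d=np.array([(u-p['cx'])/p['fx'],(v-p['cy'])/p['fy'],1])
    if n=='wrist':
        T=np.array(p['hand_eye']); o=obs or readout.get_obs(); W=R.from_rotvec(o['orientation']).as_matrix()
        return W@T[:3,3]+np.array(o['ee_pos']), W@T[:3,:3]@d
    M=R.from_rotvec(np.ravel(p['rvec'])).as_matrix(); return -M.T@np.ravel(p['tvec']), M.T@d
def onz(n,u,v,z,obs=None):
    c,d=ray(n,u,v,obs); return c+d*(z-c[2])/d[2]
def proj(n,P):
    p=vision.camera_params(n); K=np.array([[p['fx'],0,p['cx']],[0,p['fy'],p['cy']],[0,0,1.]])
    return cv2.projectPoints(np.float64(P).reshape(-1,1,3),np.float64(p['rvec']).reshape(3,1),np.float64(p['tvec']).reshape(3,1),K,None)[0][:,0]
E
python3 - <<'E'
from h import *
snap('scene','s0.png');snap('top','t0.png')
print(readout.get_obs())
E
```

```text
{'t': 0.1, 'qpos': array([-1.16602878e+00,  4.23775755e-01,  1.63059114e+00,  2.34614160e-05,
        1.08859836e+00, -1.89749255e-02]), 'qvel': array([ 0.00016001, -0.00175609,  0.00016678,  0.0013665 ,  0.00088684,
       -0.00326128]), 'joint_torque': array([-8.93617944e-04, -5.45619535e+01, -2.74324250e+01,  6.44968660e-02,
        1.87881757e-02, -9.37972580e-07]), 'ee_pos': array([ 256.87522145, -569.35112221,  301.9810929 ]), 'orientation': array([-3.07002655e+00, -6.60343606e-01,  3.81126133e-04]), 'ft_force': array([ 0.19963718,  0.09392053, -0.34243151]), 'moment': array([-0.03938366,  0.01874831, -0.02565573]), 'grasp_force': 0.0, 'width': 88.00113355373645}
```

View pics/s0.png

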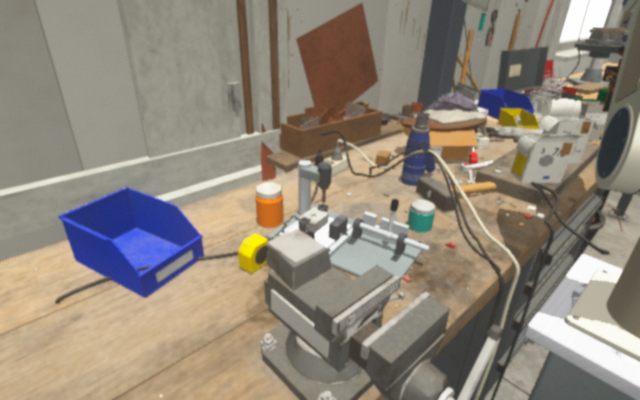

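View pics/t0.png

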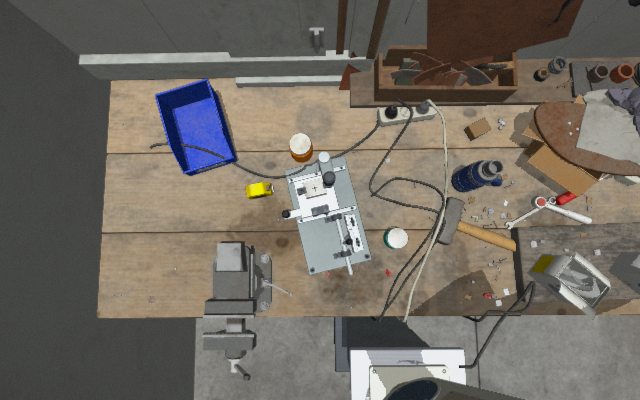

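The scene picture shows the fixture at about (350,240), with the vise in front of it. In the top picture the fixture spans (285..370, 155..275), with the sled knob near (286,213), the bolt knob near (348,240) and the drill near (328,178). I'll crop the top view.

Run:
```python
from h import *
im=cv2.imread('pics/t0.png')[140:290,235:425]
cv2.imwrite('pics/t0c.png',cv2.resize(im,None,fx=4,fy=4,interpolation=cv2.INTER_CUBIC)[:600,:800])
for u,v in [(286,213),(348,240),(325,215)]: print(onz('top',u,v,70))
print(proj('top',[[0,0,0],[500,0,0],[500,100,0]]))
```

```text
[530.69348578 331.17589913  70.        ]
[454.5953963  161.82322082  70.        ]
[523.78677299 223.54370311  70.        ]
[[408.70812643 405.63784   ]
 [401.44709983 224.17200951]
 [367.12783811 224.5858057 ]]
```

View pics/t0c.png

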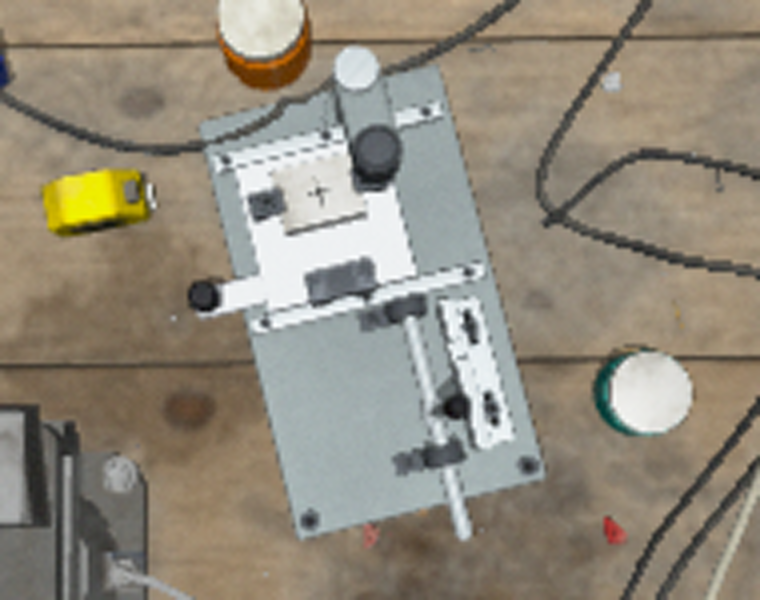

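```bash
cat >> h.py <<'E'
def q(u,v): return 235+(u+.5)/4-.5,140+(v+.5)/4-.5
E
python3 - <<'E'
from h import *
f=lambda u,v,z:onz('top',*q(u,v),z)[:2]
C=[f(300,537,10),f(543,475,10),f(438,68,10),f(200,122,10)]
print(np.round(C,1),[np.linalg.norm(C[i]-C[i-1]) for i in range(4)])
ang=lambda d:np.degrees(np.arctan2(d[1],d[0]))
print('yaw',ang(C[3]-C[0]),ang(C[2]-C[1]),ang(C[0]-C[1])-90,ang(C[3]-C[2])-90)
k=f(203,296,78);m=f(319,193,56)
print('knob',k,'mark',m,np.linalg.norm(k-m),109.3,'yaw',ang(m-k)-ang(np.array([54,-95])))
a=f(416,345,51);b=f(459,515,51);print('rod',a,b,'yaw',ang(a-b))
print('bk',f(455,405,127),'tin',f(649,393,62),'tape',f(95,200,64),'eye', f(340,275,66),'sad',f(405,308,59),f(445,455,59))
E
```

```text
[[360.3 269.4]
 [402.5  94.7]
 [702.1 163.6]
 [664.  340.8]] [np.float64(311.9004801737592), np.float64(179.73310378121107), np.float64(307.4178079136052), np.float64(181.24297159143683)]
yaw 13.22739378654787 12.9515694504569 13.55645048502933 12.135421927103977
knob [528.26596765 332.12847382] mark [602.05117227 252.23080401] 108.75612195714184 109.3 yaw 13.107550312647483
rod [494.4432518  185.75451447] [377.17801881 158.43199766] yaw 13.115777592776695
bk [451.40244245 164.92806717] tin [459.03236759  27.28732092] tape [598.06374657 409.30640949] eye [542.73303685 238.13050276] sad [519.80103547 193.27021577] [418.31837369 167.68420319]
```

Yaw is about 13.1°, the fixture origin is about (509,189) and the sled is at about +40 mm. I'll move above the sled knob, with the fingers closing along fixture x.

>>> {"op": "servo_tool", "data": {"plan": [[[0,0.3,0.97,0,0,0,0.7],[0,0.3,0.97,0,0,0,0.7],[0,0.3,0.97,0,0,0,0.7],[0,0.3,0.97,0,0,0,0.7],[0,0.3,0.97,0,0,0,0.7]]]}}

```text
t: 0.52
ee_pos: [316.9, -373.8, 302.3]
orientation: [-2.933, -1.123, 0.0]
ft_force: [0.9, 0.7, 0.2]
width: 57.8
grasp_force: 0.0
```

>>> {"op": "servo_tool", "data": {"plan": [[[0,0.3,0.97,0,0,0,0.7],[0,0.3,0.97,0,0,0,0.7],[0,0.3,0.97,0,0,0,0.7],[0,0.3,0.97,0,0,0,0.7],[0,0.3,0.97,0,0,0,0.7]]]}}

```text
t: 0.93
ee_pos: [376.9, -179.8, 302.6]
orientation: [-2.729, -1.557, -0.0]
ft_force: [2.0, 0.1, -0.3]
width: 44.0
grasp_force: 0.0
```

>>> {"op": "servo_tool", "data": {"plan": [[[0,0.3,0.97,0,0,0,0.7],[0,0.3,0.97,0,0,0,0.7],[0,0.3,0.97,0,0,0,0.7],[0,0.3,0.97,0,0,0,0.7],[0,0.3,0.97,0,0,0,0.7]]]}}

```text
t: 1.35
ee_pos: [437.0, 14.4, 302.7]
orientation: [2.459, 1.955, 0.0]
ft_force: [1.0, 0.1, 0.5]
width: 43.9
grasp_force: 0.0
```

>>> {"op": "servo_tool", "data": {"plan": [[[0,0.3,0.97,0,0,0,0.7],[0,0.3,0.97,0,0,0,0.7],[0,0.3,0.97,0,0,0,0.7],[0,0.3,0.97,0,0,0,0.7],[0,0.3,0.97,0,0,0,0.7]]]}}

```text
t: 1.77
ee_pos: [497.0, 208.5, 302.4]
orientation: [-2.133, -2.306, 0.001]
ft_force: [0.7, -1.0, 0.6]
width: 43.7
grasp_force: 0.0
```

>>> {"op": "servo_tool", "data": {"plan": [[[0,0,0.3,0,0,0,0.86],[0,0,0,0,0,0,0.86],[0,0,0,0,0,0,0]]]}}

```text
t: 2.02
ee_pos: [496.7, 219.4, 302.0]
orientation: [-1.952, -2.461, 0.002]
ft_force: [0.0, -0.1, 0.3]
width: 43.8
grasp_force: 0.0
```

Run:
```python
from h import *
o=readout.get_obs(); snap('wrist','w0.png'); print(o['ee_pos'],o['orientation'])
np.save('w0.npy',np.r_[o['ee_pos'],o['orientation']]); print(vision.camera_params('wrist'))
```

```text
[496.69869787 219.43888448 302.04558796] [-1.95198901e+00 -2.46086877e+00  1.62602483e-03]
{'fx': 302.55033415679026, 'fy': 302.55033415679026, 'cx': 317.6499866702171, 'cy': 197.82369312105865, 'hand_eye': array([[ 6.35629222e-05, -9.58440629e-01, -2.85292056e-01,
         7.84814928e+01],
       [ 9.99999883e-01,  1.97474224e-04, -4.40616562e-04,
        -6.44968780e-01],
       [ 4.78642642e-04, -2.85291995e-01,  9.58440530e-01,
        -8.17325556e+01],
       [ 0.00000000e+00,  0.00000000e+00,  0.00000000e+00,
         1.00000000e+00]])}
```

View pics/w0.png

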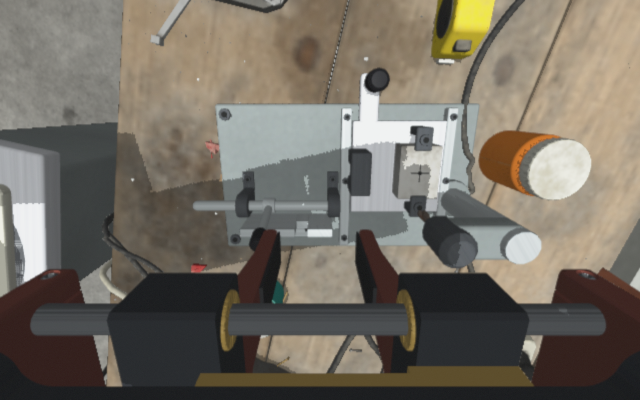

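The wrist picture shows the sled knob at (377,79), the cross at (420,174), the bolt rod along row 206 (columns 195 to 330), the bolt knob at (259,238) and the drill bit running to about (422,210).

```bash
cat >> h.py <<'E'
Y=np.radians(13.1);O=np.array([509.1,189.1]);F=np.array([[np.cos(Y),np.sin(Y)],[-np.sin(Y),np.cos(Y)]])
fx=lambda P:F@(np.array(P)[:2]-O)
wd=lambda x,y:O+F.T@np.array([x,y])
E
python3 - <<'E'
from h import *
w=np.load('w0.npy');o=dict(ee_pos=w[:3],orientation=w[3:])
for n,u,v,z in [('knob',377,79,78),('mark',420,174,56),('rodL',200,206,51),('rodR',320,206.5,51),('bk',259,238,120),('tipline',422,210,70)]:
    P=onz('wrist',u,v,z,o);print(n,P.round(1),fx(P).round(1))
print(wd(51,135),wd(51,95))
E
```

```text
knob [526.4 333.7  78. ] [ 49.7 136.9]
mark [603.8 253.1  56. ] [106.7  40.8]
rodL [370.  158.4  51. ] [-142.5    1.6]
rodR [505.4 189.5  51. ] [-3.5  1.3]
bk [450.7 167.8 120. ] [-61.7  -7.5]
tipline [613.4 217.1  70. ] [108.    3.7]
[528.17484783 332.14597226] [537.24090012 293.18693357]
```

>>> {"op": "servo_tool", "data": {"plan": [[[0,0.26,0.94,0,0,0,0],[0,0.26,0.94,0,0,0,0],[0,0.26,0.94,0,0,0,0],[0,0,0,-0.9,0,0,0],[0,0,0,-0.9,0,0,0]]]}}

```text
t: 2.48
ee_pos: [530.0, 333.1, 231.9]
orientation: [1.959, 2.453, 0.01]
ft_force: [-0.0, -0.0, -1.2]
width: 43.9
grasp_force: 0.0
```

>>> {"op": "servo_tool", "data": {"plan": [[[0,0,0,-0.9,0,0,0],[0,0,0,-0.9,0,0,0],[0,0,0,-0.85,0,0,0],[0,0,0,0,0,0,0]]]}}

```text
t: 2.82
ee_pos: [524.8, 328.1, 118.2]
orientation: [-1.96, -2.45, 0.017]
ft_force: [-1.6, -0.8, 0.2]
width: 43.9
grasp_force: 0.0
```

>>> {"op": "servo_tool", "data": {"plan": [[[1,0,0,0,0,0,0],[1,0,0,0,0,0,0],[1,0,0,0,0,0,0],[1,0,0,0,0,0,0],[1,0,0,0,0,0,0]]]}}

```text
t: 3.23
ee_pos: [529.6, 331.7, 127.3]
orientation: [1.957, 2.455, 0.006]
ft_force: [0.4, -0.3, 8.1]
width: 21.3
grasp_force: 30.0
```

>>> {"op": "servo_tool", "data": {"plan": [[[1,0.03,-0.14,0,0,0,0],[1,0.03,-0.14,0,0,0,0],[1,0.03,-0.14,0,0,0,0],[1,0.03,-0.14,0,0,0,0],[1,0.03,-0.14,0,0,0,0]]]}}

```text
t: 3.65
ee_pos: [535.9, 304.6, 127.3]
orientation: [1.958, 2.455, 0.01]
ft_force: [0.8, 4.9, 4.7]
width: 21.5
grasp_force: 30.0
```

>>> {"op": "servo_tool", "data": {"plan": [[[1,0.03,-0.14,0,0,0,0],[1,0.04,-0.13,0,0,0,0],[1,0,0,0,0,0,0],[1,0,0,0,0,0,0],[1,0,0,0,0,0,0]]]}}

```text
t: 4.07
ee_pos: [538.7, 292.8, 127.3]
orientation: [1.957, 2.455, 0.007]
ft_force: [0.5, -2.0, 7.8]
width: 21.5
grasp_force: 30.0
```

Run:
```python
from h import *
o=readout.get_obs(); im=snap('wrist','w1.png'); t=snap('top','t1.png');print(o['ee_pos'],o['orientation'],o['ft_force'],fx(o['ee_pos']))
np.save('w1.npy',np.r_[o['ee_pos'],o['orientation']])
a=cv2.resize(t[170:250,275:375,::-1],None,fx=4,fy=4,interpolation=cv2.INTER_CUBIC)
b=np.zeros((400+320-120,640,3),np.uint8);b[:400-120]=im[:280,:,::-1];b[280:600,:400]=a
cv2.imwrite('pics/c1.png',b)
```

```text
[538.73521988 292.82111621 127.3032869 ] [1.95701971 2.45455656 0.0068319 ] [ 0.51741084 -2.03381522  7.76570839] [52.37251855 94.30501316]
```

View pics/c1.png

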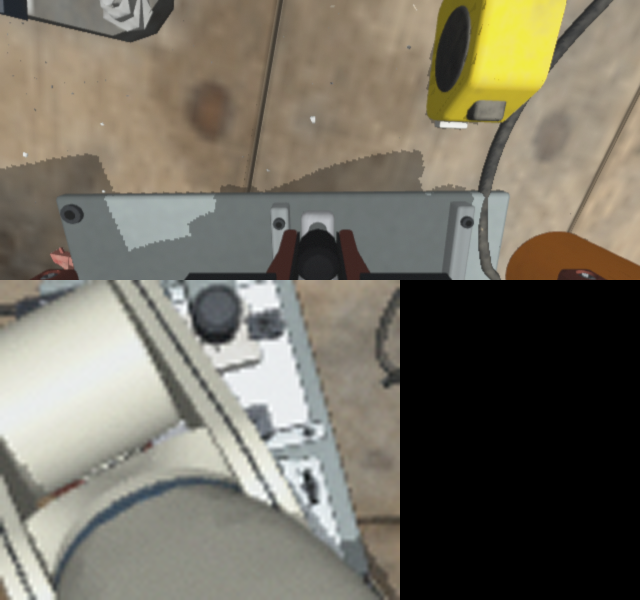

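The tongue is held between the fingers and the knob has travelled 40 mm. I'll release, rise and move back over the bolt knob.

>>> {"op": "servo_tool", "data": {"plan": [[[0,0,0,0,0,0,0],[0,0,0,0,0,0,0],[0,0,0,0.2,0,0,0],[0,0,0,0.6,0,0,0],[0,0,0,0.8,0,0,0]]]}}

```text
t: 4.58
ee_pos: [535.5, 291.6, 187.7]
orientation: [-1.957, -2.455, 0.007]
ft_force: [-0.3, 0.6, 1.2]
width: 43.8
grasp_force: 0.0
```

>>> {"op": "servo_tool", "data": {"plan": [[[0,0,0,0.8,0,0,0],[0,0,0,0.8,0,0,0],[0,-0.4,-0.6,0.5,0,0,0],[0,-0.5,-0.7,0,0,0,0],[0,-0.5,-0.7,0,0,0,0]]]}}

```text
t: 5.0
ee_pos: [480.9, 212.1, 274.9]
orientation: [1.956, 2.456, 0.005]
ft_force: [0.3, -0.5, 0.3]
width: 43.8
grasp_force: 0.0
```

>>> {"op": "servo_tool", "data": {"plan": [[[0,-0.4,-0.6,0,0,0,0],[0,-0.3,-0.4,0,0,0,0],[0,-0.1,-0.16,0,0,0,0],[0,0,0,0,0,0,0],[0,0,0,0,0,0,0]]]}}

```text
t: 5.42
ee_pos: [449.8, 166.3, 273.3]
orientation: [1.959, 2.455, 0.002]
ft_force: [0.1, 0.5, 0.2]
width: 43.8
grasp_force: 0.0
```

Run:
```python
from h import *
o=readout.get_obs(); im=snap('wrist','w2.png'); print(o['ee_pos'],o['orientation'],o['width'],fx(o['ee_pos']))
np.save('w2.npy',np.r_[o['ee_pos'],o['orientation']])
```

```text
[449.81183265 166.34019306 273.3357886 ] [1.95851834e+00 2.45548189e+00 2.40067839e-03] 43.773657816259856 [-62.90379015  -8.72976434]
```

View pics/w2.png

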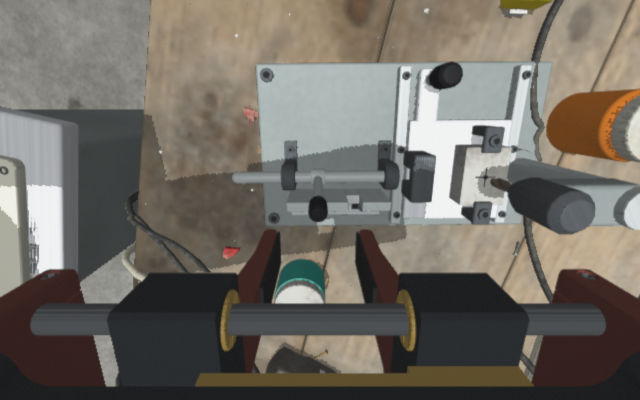

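This shows the knob at (446,75), the cross at (486,179), the drill tip at about (496,183), the rod on row 177, the bolt knob at (318,208) and a possible notch near (353,202). I'll compute positions from these.

Run:
```python
from h import *
w=np.load('w2.npy');o=dict(ee_pos=w[:3],orientation=w[3:])
for n,u,v,z in [('knob',447,74,78),('mark',486,179,56),('rodL',245,178,51),('rodR',370,177,51),('bk',318,208,120),('tip',496,183,70),('notch',353,202,65)]:
    P=onz('wrist',u,v,z,o);print(n,P.round(1),fx(P).round(1))
im=cv2.imread('pics/w2.png')
a=cv2.resize(im[160:225,280:420],(560,260),interpolation=cv2.INTER_CUBIC);b=cv2.resize(im[150:220,440:560],(480,280),interpolation=cv2.INTER_CUBIC)
c=np.zeros((540,560,3),np.uint8);c[:260]=a;c[260:,:480]=b;cv2.imwrite('pics/c2.png',c)
```

```text
knob [533.2 294.2  78. ] [47.3 96.9]
mark [613.6 213.3  56. ] [ 1.073e+02 -1.000e-01]
rodL [374.5 158.7  51. ] [-138.    1.]
rodR [499.5 188.3  51. ] [-9.5  1.4]
bk [449.6 166.2 120. ] [-63.1  -8.9]
tip [616.1 213.1  70. ] [109.6  -0.8]
notch [486.7 162.3  65. ] [-27.9 -21. ]
```

View pics/c2.png

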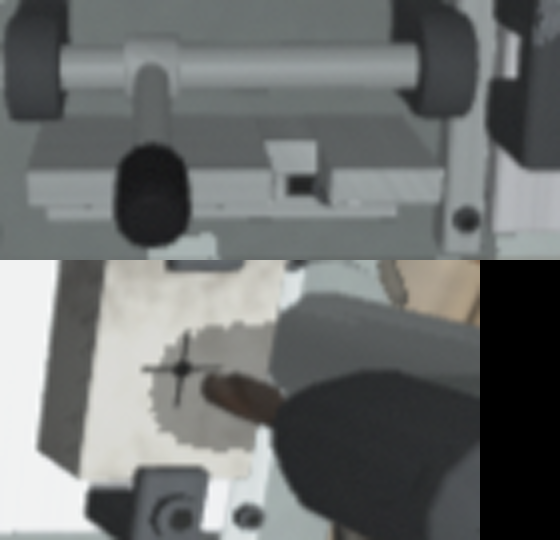

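The punch mark, tip and rod line agree to within about 1 mm. The notch appears at bolt ≈ 47 mm, which I'll confirm by feel. Now I'll descend on the bolt knob and grip it.

>>> {"op": "servo_tool", "data": {"plan": [[[0,0,0,-0.6,0,0,0],[0,0,0,-0.7,0,0,0],[0,0,0,-0.6,0,0,0],[0,0,0,-0.4,0,0,0],[0,0,0,-0.15,0,0,0]]]}}

```text
t: 5.88
ee_pos: [448.8, 166.6, 172.2]
orientation: [-1.956, -2.456, 0.004]
ft_force: [-0.3, -0.0, 0.3]
width: 43.9
grasp_force: 0.0
```

>>> {"op": "servo_tool", "data": {"plan": [[[0,0,0,0,0,0,0],[1,0,0,0,0,0,0],[1,0,0,0,0,0,0],[1,0,0,0,0,0,0],[1,0,0,0,0,0,0]]]}}

```text
t: 6.3
ee_pos: [449.6, 166.2, 175.7]
orientation: [1.958, 2.456, 0.003]
ft_force: [0.7, 0.9, 0.6]
width: 20.8
grasp_force: 0.0
```

>>> {"op": "servo_tool", "data": {"plan": [[[1,0,0,0,0,0,0],[1,0,0,0,0,0,0]]]}}

```text
t: 6.47
ee_pos: [449.7, 166.1, 175.5]
orientation: [1.958, 2.456, 0.003]
ft_force: [0.3, 0.9, 3.4]
width: 14.8
grasp_force: 30.0
```

Run:
```python
from h import *
o=readout.get_obs(); print(fx(o['ee_pos']),o['ft_force'],o['moment'])
```

```text
[-63.07914448  -8.89921004] [0.34942276 0.90799479 3.38857104] [ 0.01312051 -0.15011295 -0.00345512]
```

>>> {"op": "servo_tool", "data": {"plan": [[[1,0.1,0.023,0,0,0,0],[1,0.1,0.023,0,0,0,0],[1,0.1,0.023,0,0,0,0],[1,0.1,0.023,0,0,0,0],[1,0,0,0,0,0,0]]]}}

```text
t: 6.88
ee_pos: [465.6, 169.7, 175.4]
orientation: [1.958, 2.456, 0.001]
ft_force: [-0.6, -0.7, 7.3]
width: 14.8
grasp_force: 30.0
```

>>> {"op": "servo_tool", "data": {"plan": [[[1,0.1,0.023,0,0,0,0],[1,0.1,0.023,0,0,0,0],[1,0.1,0.024,0,0,0,0],[1,0,0,0,0,0,0]]]}}

```text
t: 7.22
ee_pos: [477.6, 172.4, 175.4]
orientation: [1.958, 2.456, 0.001]
ft_force: [-1.1, -0.6, 7.6]
width: 14.8
grasp_force: 30.0
```

>>> {"op": "servo_tool", "data": {"plan": [[[1,0.1,0.023,0,0,0,0],[1,0.056,0.013,0,0,0,0],[1,0,0,0,0,0,0],[1,0.034,-0.144,-0.025,0,0,0],[1,0.034,-0.144,-0.037,0,0,0]]]}}

```text
t: 7.63
ee_pos: [486.1, 162.7, 172.6]
orientation: [-1.958, -2.456, -0.002]
ft_force: [-1.8, 4.6, -0.6]
width: 14.9
grasp_force: 30.0
```

>>> {"op": "servo_tool", "data": {"plan": [[[1,0.036,-0.157,-0.062,0,0,0],[1,0.036,-0.157,-0.075,0,0,0],[1,0.025,-0.107,-0.067,0,0,0],[1,0.025,-0.107,-0.075,0,0,0],[1,0,0,0,0,0,0]]]}}

```text
t: 8.05
ee_pos: [491.1, 140.4, 160.3]
orientation: [-1.959, -2.456, 0.0]
ft_force: [1.3, 3.7, -3.6]
width: 14.9
grasp_force: 30.0
```

Run:
```python
from h import *
o=readout.get_obs(); print(fx(o['ee_pos']),F@o['ft_force'][:2],o['ft_force'],o['moment'])
```

```text
[-28.51509573 -43.33672003] [2.13923739 3.29513755] [ 1.33671858  3.69424573 -3.64196401] [ 0.70160996 -0.30363788  0.02908839]
```

>>> {"op": "servo_tool", "data": {"plan": [[[1,0.015,-0.063,-0.055,0,0,0],[1,0.015,-0.063,-0.057,0,0,0],[1,0.014,-0.064,-0.06,0,0,0],[1,0,0,0,0,0,0]]]}}

```text
t: 8.38
ee_pos: [493.0, 133.4, 153.8]
orientation: [1.958, 2.456, 0.001]
ft_force: [1.5, 3.6, -2.4]
width: 15.1
grasp_force: 30.0
```

Run:
```python
from h import *
o=readout.get_obs(); print(fx(o['ee_pos']),F@o['ft_force'][:2],o['ft_force'],o['moment'])
```

```text
[-28.35440327 -50.6065293 ] [2.29868488 3.12450996] [ 1.53068956  3.56419754 -2.37803667] [ 0.8172448  -0.31564098  0.00361626]
```

There's no hard stop at 0.8 rad and the resistance is still low, so the handle is going through the notch. I'll continue.

>>> {"op": "servo_tool", "data": {"plan": [[[1,0.019,-0.082,-0.098,0,0,0],[1,0.019,-0.081,-0.105,0,0,0],[1,0,0,0,0,0,0]]]}}

```text
t: 8.63
ee_pos: [495.2, 126.9, 145.8]
orientation: [1.957, 2.455, 0.003]
ft_force: [3.9, 4.2, -3.4]
width: 14.8
grasp_force: 30.0
```

>>> {"op": "servo_tool", "data": {"plan": [[[1,0.016,-0.067,-0.11,0,0,0],[1,0.015,-0.067,-0.112,0,0,0],[1,0,0,0,0,0,0]]]}}

```text
t: 8.88
ee_pos: [496.5, 121.4, 136.8]
orientation: [1.957, 2.455, 0.003]
ft_force: [5.4, 3.9, -1.8]
width: 14.7
grasp_force: 30.0
```

Run:
```python
from h import *
o=readout.get_obs(); print(fx(o['ee_pos']),F@o['ft_force'][:2],o['ft_force'],o['moment'])
```

```text
[-27.64527832 -63.08088099] [6.1409882  2.58895954] [ 5.39438385  3.91344737 -1.77147458] [ 0.64007031 -0.81587458  0.0487299 ]
```

>>> {"op": "servo_tool", "data": {"plan": [[[1,0.024,-0.045,-0.12,0,0,0],[1,0.023,-0.045,-0.122,0,0,0],[1,0.008,-0.032,-0.127,0,0,0],[1,0.007,-0.031,-0.128,0,0,0],[1,0,0,0,0,0,0]]]}}

```text
t: 9.3
ee_pos: [498.2, 114.9, 116.4]
orientation: [1.958, 2.456, -0.0]
ft_force: [3.9, -1.1, -0.3]
width: 15.1
grasp_force: 30.0
```

>>> {"op": "servo_tool", "data": {"plan": [[[1,0.003,-0.012,-0.15,0,0,0],[1,0.003,-0.012,-0.15,0,0,0],[1,0,0,0,0,0,0]]]}}

```text
t: 9.55
ee_pos: [498.4, 114.1, 104.6]
orientation: [1.958, 2.456, -0.0]
ft_force: [4.0, -3.1, 0.2]
width: 14.9
grasp_force: 30.0
```

Run:
```python
from h import *
o=readout.get_obs(); print(fx(o['ee_pos']),F@o['ft_force'][:2],o['ft_force'],o['moment'])
```

```text
[-27.43510086 -70.63891591] [ 3.20064641 -3.94664372] [ 4.01186464 -3.11850544  0.24649784] [-0.29330036 -0.85707532 -0.01310469]
```

>>> {"op": "servo_tool", "data": {"plan": [[[1,0,0,-0.05,0,0,0],[1,0,0,0,0,0,0]]]}}

```text
t: 9.72
ee_pos: [498.4, 114.2, 103.4]
orientation: [1.957, 2.456, -0.0]
ft_force: [2.8, -4.8, 5.7]
width: 15.2
grasp_force: 30.0
```

>>> {"op": "servo_tool", "data": {"plan": [[[1,0,0,-0.05,0,0,0],[1,0,0,0,0,0,0]]]}}

```text
t: 9.88
ee_pos: [498.5, 114.2, 102.1]
orientation: [1.957, 2.456, 0.0]
ft_force: [0.7, -3.7, 15.8]
width: 15.2
grasp_force: 30.0
```

The handle has hit its hard stop at level. I'll release, rise clear and take a look.

>>> {"op": "servo_tool", "data": {"plan": [[[0,0,0,0,0,0,0],[0,0,0,0,0,0,0],[0,0,0,0,0,0,0],[0,0,0,0.2,0,0,0],[0,0,0,0.5,0,0,0]]]}}

```text
t: 10.3
ee_pos: [496.2, 114.3, 127.7]
orientation: [-1.956, -2.454, 0.007]
ft_force: [-0.2, -0.5, 0.6]
width: 42.9
grasp_force: 0.0
```

>>> {"op": "servo_tool", "data": {"plan": [[[0,0,0,0.8,0,0,0],[0,0,0,0.9,0,0,0],[0,0,0,0.9,0,0,0],[0,0,0,0.9,0,0,0],[0,0,0,0.5,0,0,0]]]}}

```text
t: 10.72
ee_pos: [498.6, 114.9, 293.4]
orientation: [1.957, 2.455, 0.005]
ft_force: [1.2, -0.5, -0.2]
width: 43.8
grasp_force: 0.0
```

>>> {"op": "servo_tool", "data": {"plan": [[[0,0,0,0,0,0,0],[0,0,0,0,0,0,0]]]}}

```text
t: 10.88
ee_pos: [498.1, 114.7, 290.4]
orientation: [1.957, 2.456, 0.003]
ft_force: [-0.3, -0.1, -0.6]
width: 44.3
grasp_force: 0.0
```

Run:
```python
from h import *
o=readout.get_obs(); im=snap('wrist','w3.png'); print(o['ee_pos'],fx(o['ee_pos']))
cv2.imwrite('pics/c3.png',cv2.resize(im[50:300,180:580,::-1],(800,500),interpolation=cv2.INTER_CUBIC))
```

```text
[498.11159392 114.71688999 290.39308531] [-27.56147258 -69.95682491]
```

View pics/c3.png

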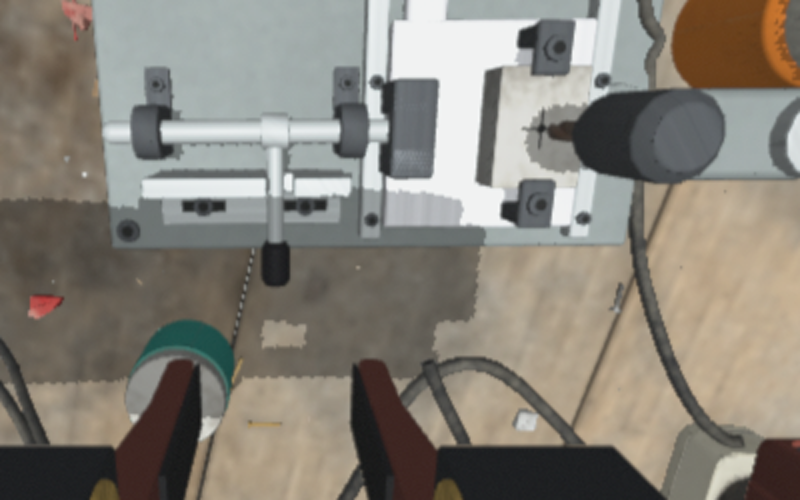

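The picture shows the stem level in the notch (crop (277,190)), the nose in the eye at (390,130) and the cross at the drill tip (542,128). The tin and jar are undisturbed. Handing in.

```bash
python3 -c "
from workcell import close_job
print(close_job())"
```

```text
the job is handed in; nothing more can be done
None
```

The job is handed in at about 11 s of the 67 s allowed: the punch mark sits under the drill tip to within about 1 mm, the bolt is through the sled's eye, and its handle is down in the keeper notch to its stop. The notch was spotted in the camera image and confirmed by feel as the handle went through on the first try; the tin and jar look unmoved, and the arm did not go near the tape measure, which was not in the last picture.

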